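Zero the coffee grinder on the mahjong table and back it off six clicks

ROBOT

A 7-joint arm with a two-finger parallel gripper is mounted at the origin on the work surface. World frame = base frame: x ahead of the robot, y to its left, z up, the work surface at z = 0. Lengths are in m, angles in rad, forces in N, time in s.
With the tool pointing down it reaches from about 0.4 to 0.9 m from the base axis. Payload 5.6 kg.
Tool frame: the origin (TCP) lies on the centre line of the jaws, within the pads' length; the fingertips stand 17 mm ahead of it and the grasp point (between the pads) lies 2 mm behind it; z points along the fingers, y is the line along which they close (so a half turn about z gives the same grasp; the last joint's range is limited). The gripper opens to 92 mm and grips with 3 to 60 N. Pads are 20 mm wide; open, the fingers measure 128 mm over their backs; the gripper's body (75 mm by 189 mm) begins 69 mm behind the grasp point.
Start: joints at [1.236, 0.468, -0.012, 1.603, 0.006, 1.071, -0.056], TCP at [0.187, -0.623, 0.192] pointing down, gripper open.
Joint ranges: [-2.53, 2.53], [-0.31, 2.02], [-1.57, 1.55], [0.28, 2.44], [-1.29, 4.43], [0.15, 1.84], [-2.92, 2.92]. Speed limits (rad/s): [2.57, 2.57, 3.14, 3.14, 3.14, 3.14, 3.14].

INTERFACE

Orientations are given as a unit quaternion [x, y, z, w].
In Python, from station import * gives the robot as it stands. Calls block until the motion is done:
- goto(position, orientation): joint-space move of the TCP to a pose.
- move_linear(position, rotation=None, rate=0.15): straight line of the TCP; rotation=None keeps the orientation; rate is the mean speed in m/s.
- movej(angles): joint-space move.
- open_jaws() and close_gripper(newtons=None): open the fingers fully, or close them until they stop; newtons is the grip in N (None keeps the last).
- hold(seconds).
- solve_ik(position, orientation): joint angles nearest the present ones, or None.
- read_camera(name): name is "scene" or "top" or "wrist"; returns a dict with "img" (384x512x3 uint8, red, green, blue), "fx", "fy", "cx", "cy" (pixels), "dist_coeffs" ([k1, k2, p1, p2, k3] as OpenCV has them; the pictures are not rectified), "rvec" (rotation vector, rad) and "tvec" (3), from world to camera coordinates, as OpenCV has them; the wrist camera has in their place "tool_from_camera" (4x4, takes a point from camera to tool coordinates, whose origin is the TCP and whose axes are the flange's). Camera axes: x right, y down, z forward; pixel columns grow to the right and rows downward; lengths in m; the calibration is good to about 2 mm. A picture is of the moment at which its call begins: read the wrist's pose just before it. There is no depth.
A pose or a line that the arm cannot do raises IKError and nothing moves.
- sign_off(): hands the job in; it is judged then, once.
Readings, each from a call of its own:
- current_time_s(): time.
- current_q(): joint angles.
- current_qvel(): joint speeds.
- current_tau(): joint torques, N m.
- current_eef_pos(): TCP position.
- current_eef_rot(): TCP orientation.
- current_force(): force on the tool from outside, world axes, zero at the start.
- current_torque(): the same for the moment, N m.
- current_finger_gap(): finger opening in m.
- current_gripper_force(): force on a finger pad.
Only numpy, scipy, OpenCV 4.12 (cv2) and the standard library are available. Lean on these libraries where they do the work, as an engineer would, in place of code of your own. Each camera call takes 0.05 s, during which the arm holds its last target. There are 200 camera calls.

TASK

Set the hand coffee grinder for the next pot: turn its black ribbed adjusting ring clockwise (seen from above) until you just feel the burrs touch, without jamming them, then back the ring off exactly six clicks and let go of it. Leave the crank, dice cup, saucer and tongs where they are.

Things in the scene. Friction and masses are not known exactly. Their poses are not given: they have to be found in the camera images.
- mill: hand coffee grinder, upright, held fast to the table by its suction foot. From below: black rubber foot 104 mm across with a red lever at -x, glass jar 62 mm across, aluminium body 56 mm across with a dark wood band (its top 158 mm above the table), dark neck 38 mm across, adjusting ring, bare shaft end. Origin at the centre of its underside, z up along its axis.
- ring_center (a point): centre of the adjusting ring, on the grinder's upright axis, half-way up the ring (190 mm above the table). The ring is black, ribbed, 50 mm across, 24 mm high; a steel shaft end 9 mm across stands 14 mm above it. This point and its axes are fixed to the grinder and do not turn with the ring. Clockwise from above closes the burrs, counter-clockwise opens them.
- adjuster: the inner burr's screwed spindle with the ring; origin on the axis at the ring's underside. It rises only 0.1 mm a click, too little to set by measuring, and its axes do not turn. The ring has 16 even clicks a turn (22.5 degrees; 16 like ribs, one a click), starts 4 to 7 clicks open and turns to 12. Leaving a click takes up to 0.15 N m, none at the crest; let go, it drops into the nearest click.
- burr: outer burr, hidden in the grinder; origin on the axis, level with adjuster's at first touch. From touch the ring's resistance climbs steeply, about 3 to 5 N m per radian; over 1 N m jams the burrs. Touch comes at the bottom of a click (within 0.1 click), which counts as zero; let go there, the ring stays. Each crest passed in backing off, half a click from the bottoms, is one click.
- crank: the grinder's crank, taken off and lying on its side on the table: flat steel arm 118 mm long (along its x), steel hub, wooden knob 24 mm across; 24 mm high. Origin at the table under the arm's middle.
- dice_cup: red plastic dice cup, 80 mm across at the rim and 92 mm high, standing upright. Origin at the centre of its underside.
- saucer: clear glass saucer, 124 mm across, 18 mm high. Origin at the centre of its underside.
- tongs: chrome chip tongs lying flat, 160 mm long (along x), 50 mm wide, 10 mm high. Origin at the table under their middle.
Things that resemble listed ones, but are neither listed nor needed, are in the scene too. There is more than one size of the mill; the job needs the middle-sized.

How it is judged:
By the outcome, as a careful person would: the job done as asked, in the order asked, and still so for the second after the job is handed in, with the robot touching nothing.
It also fails if it takes over 72 s, if anything falls off the work surface, if the arm or the gripper's body presses on something with over 40 N, if the wrist force passes 120 N, or if a joint passes its speed limit or range.

## Working session

There is one attempt and no reset: what is moved stays moved. The work goes in short steps, each a Python script; the robot and the scene stay as the last script left them, time stands still between calls to the robot, and variables do not carry over. Pictures are saved under pics/ and viewed, at most 10 in all, crops included, and the job is handed in when it is done.

```bash
ls; mkdir -p pics; python3 - <<'E'
from station import *
import cv2
for n in("scene","top"):
    c=read_camera(n); cv2.imwrite(f"pics/{n}0.png",c["img"][:,:,::-1])
    print(n,[c[k] for k in("fx","fy","cx","cy","dist_coeffs","rvec","tvec")])
print(current_time_s(),current_eef_rot(),current_force(),current_torque())
E
```

```text
pics
scene [449.2193849444953, 449.2193849444953, 249.3896782017447, 192.35018254536743, array([-0.15139656,  0.        ,  0.        ,  0.        ,  0.        ]), array([ 0.74347308,  2.4663964 , -1.30771779]), array([ 0.40276408, -0.06173895,  1.28829492])]
top [353.2814361744281, 353.2814361744281, 256.51967448827105, 191.61616539123858, array([-0.02968516,  0.        ,  0.        ,  0.        ,  0.        ]), array([ 2.14637717, -2.09768849,  0.16998678]), array([0.01069881, 0.51183996, 0.94765337])]
0.1 [ 9.89377768e-01  1.45365072e-01 -1.94195340e-04 -7.68580641e-04] [-1.46522649  0.05648348 -0.22535337] [ 0.0207384  -0.01378088  0.01413775]
```

View pics/scene0.png

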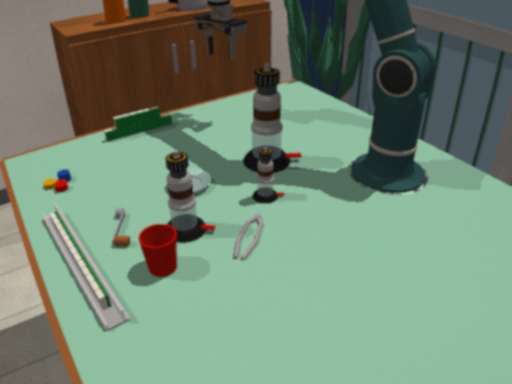

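View pics/top0.png

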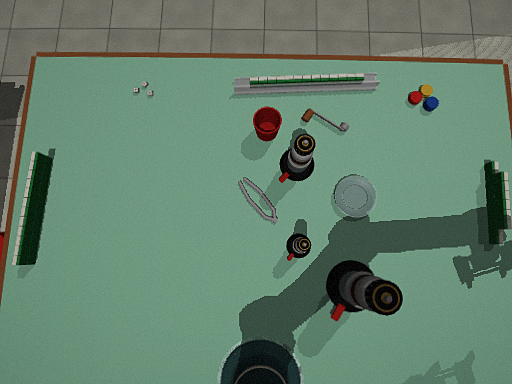

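Three candidates for the mill: the large one at scene (267,115) / top (375,295), the middle one at scene (180,195) / top (298,155), and the small one at scene (265,175) / top (299,245). The middle-sized one fits. I'll enlarge it to confirm.

```bash
python3 - <<'E'
import cv2,numpy as np
a=cv2.imread("pics/scene0.png")[145:245,140:220]; b=cv2.imread("pics/top0.png")[120:195,270:330]
a=cv2.resize(a,(480,600),interpolation=cv2.INTER_CUBIC)   # x6
b=cv2.resize(b,(320,400),interpolation=cv2.INTER_CUBIC)   # x5.333
o=np.zeros((600,800,3),np.uint8);o[:,:480]=a;o[:400,480:]=b
cv2.imwrite("pics/crop.png",o)
E
```

```text
(no output)
```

View pics/crop.png

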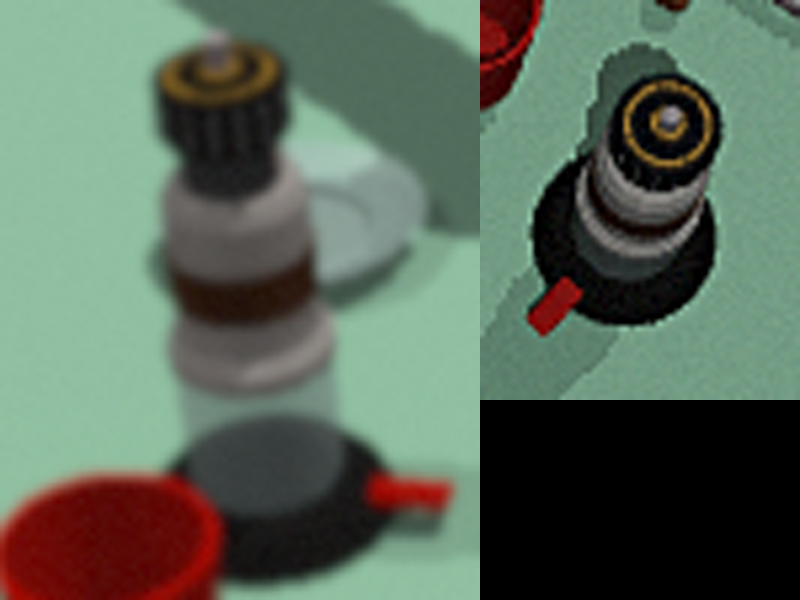

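The crop shows the middle grinder. Its ring-top centre is at about scene (176.7,157) / top (304.7,143.2), and its shaft tip is at scene (176.2,151.3) / top (306,141.6).

```bash
cat > h.py <<'E'
from station import *
import cv2,numpy as np
from scipy.spatial.transform import Rotation as R
def tri(views):
    """views: list of (cam, T_cam_from_world 3x4, pixel)"""
    A=[]
    for c,P,px in views:
        K=np.array([[c["fx"],0,c["cx"]],[0,c["fy"],c["cy"]],[0,0,1]])
        u,v=cv2.undistortPoints(np.array([[px]],float),K,np.array(c["dist_coeffs"]))[0,0]
        A+=[u*P[2]-P[0],v*P[2]-P[1]]
    A=np.array(A); x,r,*_=np.linalg.lstsq(A[:,:3],-A[:,3],rcond=None); return x,r
def ext(c): return np.c_[cv2.Rodrigues(c["rvec"])[0],c["tvec"]]
E
python3 - <<'E'
from h import *
s=read_camera("scene");t=read_camera("top")
S=ext(s);T=ext(t)
for n,a,b in(("ringtop",(176.7,157),(304.7,143.2)),("shaft",(176.2,151.3),(306,141.6)),("foot",(186.5,228.5),(297.2,165)),("cup rim",(159,238),(267,116)),("saucer",(197,182),(354,197))):
    print(n,*tri([(s,S,a),(t,T,b)]))
x,_=tri([(s,S,(176.7,157)),(t,T,(304.7,143.2))])
print(current_eef_pos(),current_q())
w=read_camera("wrist");print(np.round(w["tool_from_camera"],3),w["fx"],w["cx"],w["cy"])
import math
for yaw in np.arange(0,180,22.5):
    q=(R.from_euler('z',yaw,degrees=True)*R.from_quat([1,0,0,0])).as_quat()
    g=solve_ik([x[0],x[1],.19],q); print(yaw,None if g is None else np.round(g,2))
E
```

```text
ringtop [ 0.60520738 -0.0939359   0.19973995] [6.28718325e-07]
shaft [ 0.60458097 -0.09524807  0.2132238 ] [1.54464034e-06]
foot [ 0.60233575 -0.09557808 -0.00218908] [1.75980371e-06]
cup rim [0.71181092 0.00159499 0.08961306] [0.00011552]
saucer [ 0.49931615 -0.25339719  0.0126101 ] [0.00019222]
[ 0.18680305 -0.62219337  0.19119911] [ 1.23600354  0.46806812 -0.01157024  1.60324144  0.00599312  1.07139852
 -0.05630362]
[[ 0.    -0.959 -0.284  0.081]
 [ 1.     0.001 -0.001 -0.001]
 [ 0.001 -0.284  0.959 -0.193]
 [ 0.     0.     0.     1.   ]] 307.29105509100134 254.5482651568351 198.8727315553459
0.0 [ 0.35  0.43 -0.33  1.68  0.16  1.05 -1.6 ]
22.5 [ 0.44  0.45 -0.45  1.68  0.22  1.06 -1.26]
45.0 [ 0.48  0.46 -0.51  1.67  0.25  1.07 -0.89]
67.5 [ 0.52  0.48 -0.57  1.67  0.28  1.08 -0.52]
90.0 [ 0.56  0.49 -0.63  1.67  0.32  1.08 -0.16]
112.5 [ 0.61  0.51 -0.69  1.67  0.36  1.1   0.2 ]
135.0 [ 0.65  0.53 -0.75  1.66  0.4   1.11  0.57]
157.5 [ 0.62  0.52 -0.71  1.67  0.37  1.1   0.98]
```

```bash
cat >> h.py <<'E'
def wristview():
    p,q=current_eef_pos(),current_eef_rot(); c=read_camera("wrist")
    W=np.eye(4);W[:3,:3]=R.from_quat(q).as_matrix();W[:3,3]=p
    return c,np.linalg.inv(W@c["tool_from_camera"])[:3]
def yaw(): # of tool y axis direction
    m=R.from_quat(current_eef_rot()).as_matrix(); return np.degrees(np.arctan2(m[0,1],m[1,1]*1.0))
E
python3 - <<'E'
from h import *
import pickle
p=current_eef_pos()
move_linear([p[0],p[1],.36],rate=.3); print(current_time_s())
q=(R.from_euler('z',90,degrees=True)*R.from_quat([1,0,0,0])).as_quat()
goto([.604,-.0945,.33],q); print(current_time_s(),current_q())
g=np.array(current_q()); V=[];ims=[]
for j in(0.2,1.9):
    g[6]=j; movej(g); hold(.2); v=wristview(); V.append(v); ims.append(v[0]["img"][:,:,::-1])
    print(current_time_s(),current_eef_pos(),current_force(),current_torque(),current_tau()[6])
    P=v[1]; X=np.array([.6045,-.0945,.202])
    print(cv2.projectPoints(X[None],cv2.Rodrigues(P[:,:3])[0],P[:,3],np.array([[v[0]["fx"],0,v[0]["cx"]],[0,v[0]["fy"],v[0]["cy"]],[0,0,1]]),np.array(v[0]["dist_coeffs"]))[0].ravel())
pickle.dump(V,open("V.pkl","wb"))
cv2.imwrite("pics/w.png",cv2.resize(np.hstack(ims),(800,300)))
E
```

```text
0.9583
3.35 [ 0.5866365   0.38055675 -0.65476612  1.49565486  0.23477265  1.34514567
 -0.08879791]
3.9833 [ 0.60383947 -0.0961952   0.32987194] [ 0.65174656  0.15465152 -0.03161837] [-0.07972551 -0.11292595 -0.01885241] -0.015488384524360299
[254.82900595 185.54029303]
5.7333 [ 0.60386789 -0.09620203  0.32988725] [0.592173   0.13400681 0.16898217] [ 0.05305224 -0.11973564 -0.00955242] -0.0031740425038151443
[254.68844174 186.141753  ]
```

View pics/w.png

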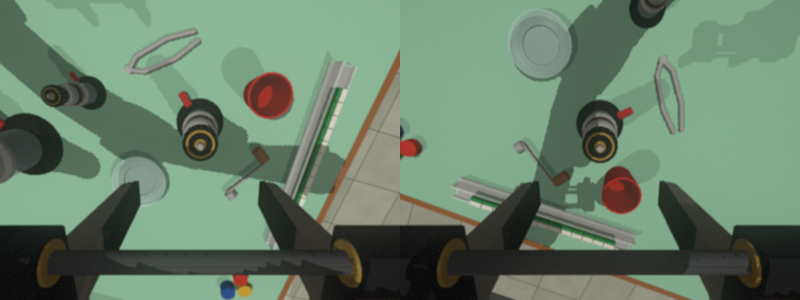

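Both wrist views show the ring at about full-frame pixels (256,184) and (256,187), within 1–2 px of my estimate. I'll refine on the gold rim.

```bash
python3 - <<'E'
from h import *
import pickle
V=pickle.load(open("V.pkl","rb")); L=[]
for c,P in V:
    im=c["img"][155:215,225:285]; h=cv2.cvtColor(im,cv2.COLOR_RGB2HSV)
    m=cv2.inRange(h,(12,100,70),(30,255,255)); pts=cv2.findNonZero(m)
    e=cv2.minEnclosingCircle(pts); e2=cv2.fitEllipse(cv2.convexHull(pts)); print(len(pts),e,e2)
    L.append((c,P,(e2[0][0]+225,e2[0][1]+155)))
print(tri(L))
E
```

```text
523 ((31.0, 29.5), 19.319778442382812) ((31.06381607055664, 28.799057006835938), (36.96062469482422, 38.08854675292969), 94.9127426147461)
467 ((31.098901748657227, 32.43681335449219), 18.897960662841797) ((31.058839797973633, 32.26406478881836), (36.9007682800293, 37.37885665893555), 50.48530960083008)
(array([ 0.60530372, -0.09253145,  0.20091434]), array([1.06038302e-10]))
```

```bash
python3 - <<'E'
from h import *
T=np.array([.6052,-.093,.189])
c=T.copy(); c[2]=.26
move_linear(c,rate=.15); hold(.2); e=np.array(current_eef_pos())-c; print("err",e)
c=T-e; move_linear(c,rate=.08); hold(.3)
print(current_time_s(),current_eef_pos(),current_force(),current_torque(),current_tau()[6],current_q())
f0=np.array(current_force())
close_gripper(5); hold(.3)
print(current_time_s(),current_eef_pos(),np.array(current_force())-f0,current_torque(),current_tau()[6],current_finger_gap(),current_gripper_force())
E
```

```text
err [ 6.47498721e-04 -2.33034373e-05  1.21553521e-03]
7.9 [ 0.60469458 -0.09304761  0.18811169] [-0.19589001  0.55850605  0.06464082] [ 0.10942299 -0.1487433  -0.00939331] 0.00011996714874840109 [ 0.55585299  0.49110754 -0.61931774  1.67336022  0.31669212  1.07883118
  1.82722921]
9.425 [ 0.60507554 -0.09424978  0.18790904] [ 3.08254055 -5.88561905 -1.86816339] [-0.983961   -0.83036415 -0.03234536] -0.0029942078981548548 0.008325590826379261 4.999074004590511
```

```bash
python3 - <<'E'
from h import *
a=read_camera("wrist")["img"][:,:,::-1];b=read_camera("scene")["img"][110:230,120:240,::-1]
cv2.imwrite("pics/g.png",np.hstack([a[:, 100:412],cv2.resize(b,(384,384),interpolation=2)]))
print(current_finger_gap(),current_gripper_force())
E
```

```text
0.008660795006512312 4.998935200273991
```

View pics/g.png

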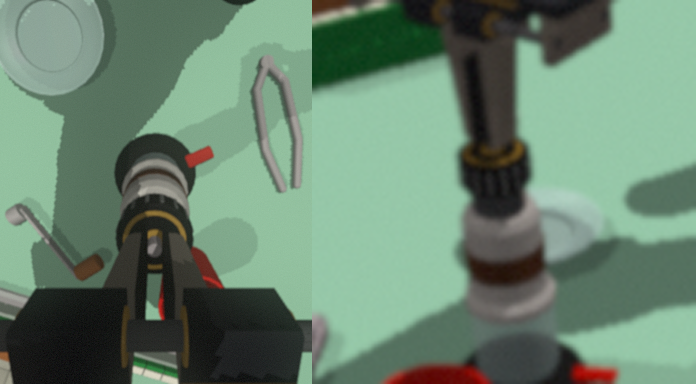

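The fingers closed on the 9 mm shaft end: the gap is 8 mm and the tips sit at ring-top level. So the fingertips reach less far than stated. From the wrist image, the open tips are about 30 mm behind the TCP, not 17 mm ahead of it. The self-centring also puts the axis near (0.605, -0.0943). I'll open, go lower and re-grip on the ring.

```bash
python3 - <<'E'
from h import *
open_jaws(); hold(.2); f0=np.array(current_force());print(f0, current_finger_gap(),current_eef_pos())
p=np.array([.6052,-.0942,.189])
for z in(.175,.158):
    p[2]=z; move_linear(p,rate=.08); hold(.2); e=np.array(current_eef_pos())-p
    print(e,np.array(current_force())-f0)
move_linear(p-e); hold(.2); print(current_eef_pos(),np.array(current_force())-f0)
close_gripper(8); hold(.2)
print(current_time_s(),current_eef_pos(),np.array(current_force())-f0,current_torque(),current_tau()[6],current_finger_gap(),current_gripper_force(),current_q())
b=read_camera("scene")["img"][110:230,120:240,::-1]
cv2.imwrite("pics/g2.png",cv2.resize(b,(480,480),interpolation=2))
E
```

```text
[-0.40253172  0.2633438   0.03995352] 0.09193073791447756 [ 0.60453139 -0.09298794  0.18777564]
[1.42435224e-04 7.92515955e-05 1.37125614e-04] [ 0.51639365 -0.38662981  0.39406   ]
[2.20004662e-04 2.04562106e-05 2.57077282e-04] [ 0.21385815 -0.05374233 -0.20186958]
[ 0.60499738 -0.09422942  0.15778747] [ 0.02281336  1.22624614 -0.22088193]
13.425 [ 0.60507995 -0.09450982  0.15774813] [ 0.72303574 -0.89192579 -1.08241653] [-0.18193365 -0.30201059  0.01438735] -0.002920998085755855 0.04979794024260154 7.999635636806488 [ 0.54652128  0.52362533 -0.60532355  1.69964039  0.34030715  1.02530065
  1.81092304]
```

View pics/g2.png

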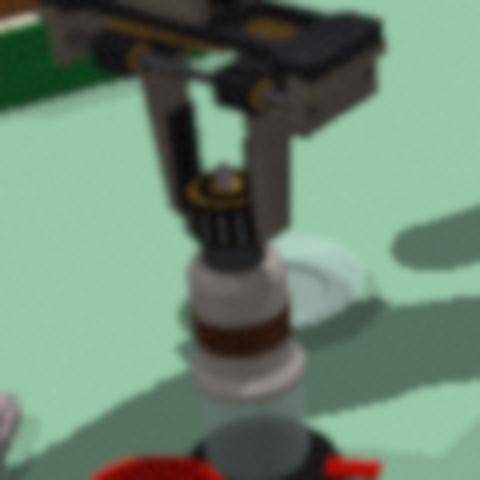

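The gap is now 49.8 mm, so the pads are on the ring. Next I'll grip more firmly and turn clockwise (j7 decreasing) in small steps, watching the moment.

```bash
python3 - <<'E'
from h import *
import pickle
close_gripper(38); hold(.2)
g=np.array(current_q()); q0=g[6]; b=current_torque()[2]; bt=current_tau()[6]; D=[]
R0=R.from_quat(current_eef_rot())
ang=lambda:np.degrees((R.from_quat(current_eef_rot())*R0.inv()).as_rotvec()[2])
print(current_time_s(),b,bt,current_force())
step=.065
for i in range(48):
    g[6]-=step; movej(g)
    r=(g[6]-q0,current_q()[6]-q0,ang(),current_torque()[2]-b,current_tau()[6]-bt,current_time_s()); D.append(r)
    if max(abs(r[3]),abs(r[4]))>.26 or r[5]>34: break
hold(.1)
r=(g[6]-q0,current_q()[6]-q0,ang(),current_torque()[2]-b,current_tau()[6]-bt,current_time_s()); D.append(r)
pickle.dump((q0,g,b,bt,R0.as_quat(),D),open("D.pkl","wb"))
for r in D: print(np.round(r,3))
print(current_force(),current_eef_pos())
E
```

```text
13.8917 0.03508152743016349 0.00343800347764045 [ 0.766682   -1.6457516  -0.96501862]
[-6.5000e-02 -6.3000e-02 -3.6250e+00  9.0000e-03 -1.9900e-01  1.4142e+01]
[-0.13  -0.127 -7.301 -0.033 -0.174 14.392]
[ -0.195  -0.192 -11.013  -0.035  -0.123  14.642]
[ -0.26   -0.257 -14.731  -0.027  -0.077  14.892]
[ -0.325  -0.322 -18.452  -0.087  -0.044  15.142]
[ -0.39   -0.387 -22.167  -0.028  -0.105  15.392]
[-4.5500e-01 -4.5200e-01 -2.5879e+01 -1.2000e-02 -1.7800e-01  1.5642e+01]
[-5.2000e-01 -5.1700e-01 -2.9613e+01 -2.0000e-03 -1.6800e-01  1.5892e+01]
[ -0.585  -0.582 -33.344  -0.043  -0.121  16.142]
[ -0.65   -0.647 -37.07   -0.11   -0.079  16.392]
[ -0.715  -0.712 -40.8    -0.089  -0.042  16.642]
[-7.8000e-01 -7.7700e-01 -4.4513e+01 -9.0000e-03 -1.0000e-01  1.6892e+01]
[-8.4500e-01 -8.4200e-01 -4.8231e+01  3.2000e-02 -1.7600e-01  1.7142e+01]
[-9.1000e-01 -9.0700e-01 -5.1956e+01  4.2000e-02 -1.6900e-01  1.7392e+01]
[-9.7500e-01 -9.7200e-01 -5.5694e+01 -2.8000e-02 -1.2800e-01  1.7642e+01]
[ -1.04   -1.037 -59.424  -0.076  -0.082  17.892]
[-1.1050e+00 -1.1020e+00 -6.3148e+01 -1.3300e-01 -4.
[... 978 characters left out ...]
0e-02 -5.30000e-02
  2.13920e+01]
[-2.01500e+00 -2.01200e+00 -1.15304e+02  3.00000e-03 -1.33000e-01
  2.16420e+01]
[-2.08000e+00 -2.07700e+00 -1.19027e+02 -1.00000e-02 -1.41000e-01
  2.18920e+01]
[-2.14500e+00 -2.14200e+00 -1.22757e+02 -7.30000e-02 -9.30000e-02
  2.21420e+01]
[-2.21000e+00 -2.20800e+00 -1.26493e+02 -7.60000e-02 -5.10000e-02
  2.23920e+01]
[-2.27500e+00 -2.27300e+00 -1.30225e+02 -1.16000e-01 -7.00000e-03
  2.26420e+01]
[-2.3400e+00 -2.3380e+00 -1.3394e+02  0.0000e+00 -6.0000e-02  2.2892e+01]
[  -2.405   -2.402 -137.624    0.179   -0.273   23.142]
[  -2.405   -2.402 -137.616    0.197   -0.195   23.242]
[-0.37228717 -4.30132213  1.03214942] [ 0.60478581 -0.0948525   0.15773264]
```

At −137.6° the moment leaves its periodic 22.5° pattern (it rises to +0.20, where the same phase gave about 0.03 before). That is about 3° past the bottom at −134.7°, which would be the touch. I'll confirm with one small extra nudge, then back off with monitoring.

```bash
python3 - <<'E'
from h import *
import pickle
q0,g,b,bt,r0,D=pickle.load(open("D.pkl","rb")); R0=R.from_quat(r0)
ang=lambda:np.degrees((R.from_quat(current_eef_rot())*R0.inv()).as_rotvec()[2])
row=lambda:(g[6]-q0,ang(),current_torque()[2]-b,current_tau()[6]-bt,current_time_s())
def show(): print(np.round(row(),3))
g[6]-=.03; movej(g); show(); hold(.15); show(); t=current_torque()[2]-b
if t>.26:
    while g[6]<q0-.01:
        g[6]=min(g[6]+.065,q0); movej(g); show()
    hold(.2); show(); print(current_force(),current_finger_gap())
E
```

```text
[  -2.435 -139.313    0.255   -0.357   23.492]
[  -2.435 -139.306    0.257   -0.32    23.642]
```

Another 1.7° added about 0.12 N m in the joint torque (about 4 N m/rad), so this is the touch. Backing off now.

```bash
python3 - <<'E'
from h import *
import pickle
q0,g,b,bt,r0,D=pickle.load(open("D.pkl","rb")); g[6]-=.03; R0=R.from_quat(r0)
ang=lambda:np.degrees((R.from_quat(current_eef_rot())*R0.inv()).as_rotvec()[2])
def show(): print(np.round((g[6]-q0,ang(),current_torque()[2]-b,current_tau()[6]-bt,current_time_s()),3))
while g[6]<q0-.01:
    g[6]=min(g[6]+.065,q0); movej(g); show()
hold(.2); show(); print(current_force(),current_finger_gap())
E
```

```text
[-2.37000e+00 -1.35617e+02  2.20000e-02 -5.00000e-03  2.38920e+01]
[-2.30500e+00 -1.31918e+02 -1.22000e-01  1.37000e-01  2.41420e+01]
[-2.24000e+00 -1.28194e+02 -6.60000e-02  1.26000e-01  2.43920e+01]
[-2.17500e+00 -1.24457e+02 -2.00000e-02  8.00000e-02  2.46420e+01]
[-2.11000e+00 -1.20727e+02 -3.20000e-02  3.70000e-02  2.48920e+01]
[-2.04500e+00 -1.16991e+02  2.20000e-02 -7.00000e-03  2.51420e+01]
[-1.98000e+00 -1.13283e+02  1.50000e-02  5.50000e-02  2.53920e+01]
[  -1.915 -109.576   -0.128    0.135   25.642]
[-1.85000e+00 -1.05846e+02 -4.10000e-02  1.28000e-01  2.58920e+01]
[-1.78500e+00 -1.02112e+02 -6.10000e-02  8.40000e-02  2.61420e+01]
[-1.7200e+00 -9.8377e+01 -3.1000e-02  3.6000e-02  2.6392e+01]
[-1.6550e+00 -9.4651e+01  1.3000e-02 -5.0000e-03  2.6642e+01]
[-1.5900e+00 -9.0939e+01  1.0000e-02  5.1000e-02  2.6892e+01]
[ -1.525 -87.237  -0.091   0.129  27.142]
[ -1.46  -83.505  -0.1     0.129  27.392]
[ -1.395 -79.79   -0.09    0.083  27.642]
[-1.3300e+00 -7.6089e+01  6.4000e-02  4.6000e-02  2.7892e+01]
[-1.2650e+00 -7.2361e+01  5.2000e-02 -4.0000e-03  2.8142e+01]
[-1.2000e+00 -
[... 414 characters left out ...]
9   -0.079   0.12   30.142]
[ -0.68  -39.118  -0.068   0.149  30.392]
[ -0.615 -35.438  -0.06    0.107  30.642]
[ -0.55  -31.734   0.032   0.087  30.892]
[ -0.485 -27.985   0.065   0.035  31.142]
[ -0.42  -24.229   0.045   0.035  31.392]
[ -0.355 -20.523  -0.079   0.114  31.642]
[ -0.29  -16.822  -0.089   0.177  31.892]
[-2.2500e-01 -1.3076e+01 -3.2000e-02  1.2900e-01  3.2142e+01]
[-1.6000e-01 -9.3430e+00 -2.0000e-02  8.5000e-02  3.2392e+01]
[-0.095 -5.615  0.036  0.043 32.642]
[-3.0000e-02 -1.8970e+00  5.2000e-02  6.6000e-02  3.2892e+01]
[ 0.    -0.127 -0.057  0.037 33.142]
[ 0.0000e+00 -5.0000e-02 -6.6000e-02 -8.0000e-03  3.3342e+01]
[ 0.92703784 -5.53464326  0.62827299] 0.0496058424251491
```

Six resist/assist cycles passed, and the ring now sits at a click bottom. I'll release, rise clear and check.

```bash
python3 - <<'E'
from h import *
open_jaws(); hold(.2); p=np.array(current_eef_pos()); print(p,current_finger_gap(),current_force())
p[2]=.33; move_linear(p,rate=.12); hold(.3); print(current_time_s(),current_eef_pos(),current_force())
a=read_camera("scene")["img"][:,:,::-1];b=read_camera("wrist")["img"][:,:,::-1]
cv2.imwrite("pics/end.png",cv2.resize(np.hstack([a,b]),(800,300)))
E
```

```text
[ 0.60508502 -0.0945506   0.15775774] 0.09197282066048965 [0.21896799 0.08130313 0.38228442]
36.1917 [ 0.60500581 -0.09452894  0.32973115] [ 0.01233931  0.20876516 -0.68797228]
```

View pics/end.png

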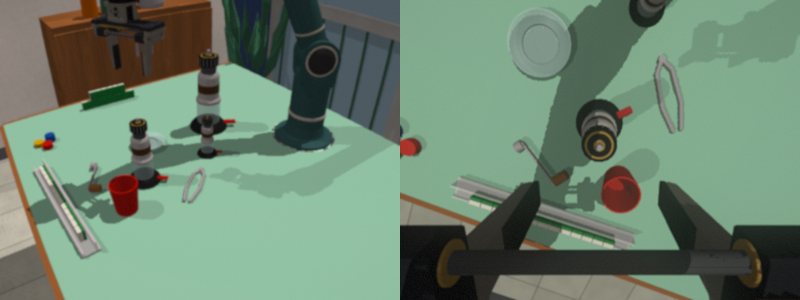

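The gripper is clear. The grinder (scene view (140,150), wrist view (600,145)) stands as before, and the crank, cup, saucer and tongs haven't moved.

```bash
python3 -c "
from station import *
print(sign_off())"
```

```text
the job is handed in; nothing more can be done
None
```

The middle grinder's ring was turned clockwise until the burrs just touched (about 0.3 N m), backed off six counted clicks and released; the crank, dice cup, saucer and tongs were left in place, and the job was handed in at about 36 s.

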